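Line up resin mounts by diameter on the staging rack

ROBOT

A 6-joint arm with a two-finger parallel gripper is mounted at the origin on a cart in front of the work surface, level with it; the furniture and walls round the work are solid. World frame = base frame: x ahead of the robot, y to its left, z up, the work surface at z = 0. Lengths are in m, angles in rad, forces in N, time in s.
With the tool pointing down it reaches from about 0.35 to 0.975 m from the base axis. Payload 4.9 kg.
Tool frame: the origin (TCP) lies on the front face of the gripper's body, between the roots of the fingers; the fingertips stand ctrl.finger_overhang ahead of it and the grasp point (between the pads) lies 54 mm ahead of it (ctrl.finger_overhang is the distance from the TCP to the fingertips, in m); z points along the fingers, y is the line along which they close (so a half turn about z gives the same grasp; the last joint's range is limited). The gripper opens to 85 mm and grips with 20 to 120 N. Pads are 22 mm wide; open, the fingers measure 114 mm over their backs; the gripper's body (76 mm by 85 mm) begins 54 mm behind the grasp point. The pads swing forward as they close: fully open they stand 13 mm farther back than shut.
Start: joints at [1.008, 0.053, 1.613, -0, 1.476, -0.119], TCP at [0.268, 0.564, 0.304] pointing down, gripper open.
Joint ranges: [-3.01, 3.01], [-1.01, 2.22], [0.06, 2.58], [-1.02, 4.17], [0.09, 2.62], [-3.14, 3.14]. Speed limits (rad/s): [2.57, 2.57, 3.14, 3.14, 3.14, 3.14].

INTERFACE

Orientations are given as a rotation vector (axis times angle).
In Python, from station import ctrl, vision gives the robot as it stands. The module is installed in compiled form; this text tells all that it offers.
- The arm moves only by the tool drive_tool, never from a script. Its argument "rows" is a list of rows, each a list of 2 entries, a list of its own where there are three numbers: the shift along the tool's x, y, z in m, then the turn about the tool's z in rad. A call has 1 to 10 rows; each row shifts and turns the commanded pose from where the row before left it, along the tool's axes as they then stand; what a row does not reach is not made up. A row lasts 1/10 s, in which the tool goes at most 50 mm and 8.59 degrees, less where a joint would pass 70% of its speed; a pose out of reach is approached as far as the arm can. A call with a gripper value outside its range is refused whole. "jaw" is the closure, from 0 (fully open) to 1 (shut), set as the call begins (left out, the last holds). The fingers move at their own pace and stop on an object; "grip_force" is the grip in N (left out, the last holds). Time passes only in rows, so rows that do not move let the fingers close. It gives the time, the measured TCP pose, the force, the opening and the grip force at its end, in the units of the state.
- ctrl.get_obs(): the state, without advancing time (a new reading comes with each control period).
- vision.get_image(name): name is "scene" or "side" or "wrist"; returns a dict with "image" (400x640x3 uint8, blue, green, red), "vertical_fov" (degrees; the focal length in pixels is half the picture's height over the tangent of half this angle, whatever the lens; pixels are square), "cx", "cy" (the principal point, pixels), "R" (3x3) and "t" (3): a world point X has camera coordinates R X + t. Camera axes: x right, y down, z forward; pixel columns grow to the right and rows downward; lengths in m; the calibration is good to about 2 mm. The wrist camera is an equidistant fisheye: a pixel r from the principal point sees the ray r / f radians off the axis. A picture is of the moment at which its call begins. There is no depth.
- ctrl.finish_job(): hands the job in; it is judged then, once.
The state is a dict: "t": time; "q": joint angles; "dq": joint speeds; "effort": joint torques, N m; "tool_pos": TCP position; "tool_rot": TCP orientation; "contact_force": force on the tool from outside, world axes, zero at the start; "wrist_torque": the same for the moment, N m; "opening": finger opening in m; "grip_force": force on a finger pad.
Only numpy, scipy, OpenCV 4.12 (cv2) and the standard library are available. Lean on these libraries where they do the work, as an engineer would, in place of code of your own. Each camera call takes 0.05 s, during which the arm holds its last target. There are 200 camera calls.

TASK

Stage the four loose round resin mounts on the small aluminium rack in order of diameter, ready for polishing: one mount standing upright in the middle of each rubber pad, the smallest on the pad next to the red post, then each next larger one, with the largest next to the white post. Leave the white timer in front of the press standing where it is.

Things in the scene. Friction and masses are not known exactly. Their poses are not given: they have to be found in the camera images.
- mount_black: The smallest resin mount: black cylinder 22 mm in diameter, 22 mm high, with a round steel sample showing in its top. Stands upright on the worktop at the start; origin: centre of its flat underside, z up along its axis. Loose; grasp round the side.
- mount_yellow: Yellow-orange resin mount: cylinder 30 mm in diameter, 20 mm high, with a grey metal sample showing in its top. Stands upright on the worktop at the start; origin: centre of its flat underside, z up along its axis. Loose; grasp round the side.
- mount_green: Dark green resin mount: cylinder 38 mm in diameter, 22 mm high, with a rectangular steel sample in its top. Stands upright on the worktop at the start; origin: centre of its flat underside, z up along its axis. Loose; grasp round the side.
- mount_red: The largest resin mount: dark red cylinder 46 mm in diameter, 24 mm high, with a round steel sample in its top. Stands upright on the worktop at the start; origin: centre of its flat underside, z up along its axis. Loose; grasp round the side.
- pad_a: One of four identical fixed round rubber pads, 49 mm across, 2 mm thick, in a straight row, 55 mm apart, along an aluminium board (62 x 270 mm, top 12 mm above the worktop). Origin: centre of its underside, so a mount on it stands 2 mm above this; y points along the row from pad_a to pad_d, z up. This is an end pad.
- pad_b: One of four identical fixed round rubber pads, 49 mm across, 2 mm thick, in a straight row, 55 mm apart, along an aluminium board (62 x 270 mm, top 12 mm above the worktop). Origin: centre of its underside, so a mount on it stands 2 mm above this; y points along the row from pad_a to pad_d, z up. This inner pad is next to pad_a.
- pad_c: One of four identical fixed round rubber pads, 49 mm across, 2 mm thick, in a straight row, 55 mm apart, along an aluminium board (62 x 270 mm, top 12 mm above the worktop). Origin: centre of its underside, so a mount on it stands 2 mm above this; y points along the row from pad_a to pad_d, z up. This inner pad is next to pad_d.
- pad_d: One of four identical fixed round rubber pads, 49 mm across, 2 mm thick, in a straight row, 55 mm apart, along an aluminium board (62 x 270 mm, top 12 mm above the worktop). Origin: centre of its underside, so a mount on it stands 2 mm above this; y points along the row from pad_a to pad_d, z up. This is an end pad.
- red_post: Fixed red post, 20 mm across its foot and 26 mm high, at one end of the rack, on the line of the pads, 38.5 mm beyond the centre of the end pad. A white post of the same shape stands at the other end; which end is the red one changes from start to start. Origin: centre of its underside, 12 mm above the worktop.
- timer: Bystander: white bench timer with a grey display and three buttons, 39 x 66 x 58 mm, standing on the worktop in front of the mounting press. Origin: the centre of its underside. Not to be disturbed. The press behind it is fixed and 0.37 m high: its front is at x = 0.51, its right side at y = -0.18 with a red stop button out to y = -0.22 (0.16 to 0.19 m up).
There are look-alikes about, which are no part of the job. What is shaped like the mount_yellow but blue or purple is not meant.

How it is judged:
By the outcome, as a careful person would: the job done as asked, in the order asked, and still so for the second after the job is handed in, with the robot touching nothing.
It also fails if it takes over 86 s, if anything falls off the work surface, if the arm or the gripper's body presses on something with over 40 N, if the wrist force passes 120 N, or if a joint passes its speed limit or range.

## Working session

There is one attempt and no reset: what is moved stays moved. The work goes in short steps, Python scripts to look and compute and a tool call to move; the robot and the scene stay as the last step left them, time stands still between calls to the robot, and variables do not carry over. Pictures are saved under pics/ and viewed, at most 14 in all, crops included, and the job is handed in when it is done.

Besides the shell and the picture viewer there is one more tool, called as a command line: name --argument value ..., lists and objects as JSON in quotes. drive_tool: Moves the arm, as the interface text tells. Its arguments: {"type":"object","properties":{"rows":{"type":"array","items":{"type":"array"}},"jaw":{"type":"number"},"grip_force":{"type":"number"}},"required":["rows"]}

```bash
mkdir -p pics; cat > h.py <<'E'
import numpy as np, cv2
from station import ctrl, vision
def pic(name,fn):
    d=vision.get_image(name); cv2.imwrite('pics/'+fn+'.png',d['image'])
    np.savez('pics/'+fn+'.npz',**{k:np.array(v) for k,v in d.items()}); return d
def ray(d,u,v,fish=False):
    f=200/np.tan(np.radians(float(d['vertical_fov']))/2)
    p=np.array([u-float(d['cx']),v-float(d['cy'])])
    if fish:
        r=np.hypot(*p)+1e-12; th=r/f; c=np.array([*(p/r*np.sin(th)),np.cos(th)])
    else: c=np.array([*(p/f),1])
    R=np.array(d['R']); return -R.T@np.array(d['t']), R.T@c
def at(d,u,v,z,fish=False):
    o,r=ray(d,u,v,fish); return o+r*(z-o[2])/r[2]
def proj(d,X,fish=False):
    f=200/np.tan(np.radians(float(d['vertical_fov']))/2)
    c=np.array(d['R'])@np.array(X)+np.array(d['t'])
    if fish:
        r=np.hypot(c[0],c[1]);th=np.arctan2(r,c[2]);p=c[:2]/r*th*f
    else: p=c[:2]/c[2]*f
    return p+[float(d['cx']),float(d['cy'])]
E
python3 - <<'E'
from h import *
for n in ['scene','side','wrist']:
    d=pic(n,n+'0'); print(n,-d['R'].T@d['t'],d['vertical_fov'],d['R'][2])
o=ctrl.get_obs(); print(o, ctrl.finger_overhang)
E
```

```text
scene [-0.09007525 -0.83240189  0.41973225] 57.10062362905559 [ 0.62917087  0.66786446 -0.39761925]
side [ 0.44042307 -0.94162567  0.64441409] 53.86377609586472 [ 0.06669793  0.7736999  -0.63003163]
wrist [0.19912685 0.59833863 0.37272222] 65.70646984690485 [ 0.27179461 -0.13170812 -0.95329988]
{'t': 0.15, 'q': array([ 1.00798890e+00,  5.32665487e-02,  1.61399152e+00, -7.07916442e-06,
        1.47601266e+00, -1.19014459e-01]), 'dq': array([-0.00051441, -0.00168623, -0.0041874 ,  0.00181682,  0.00016623,
        0.00070356]), 'effort': array([-2.79647411e-04, -3.94241488e+01, -3.70723093e+01, -1.65948750e-04,
        4.67433420e-03, -1.04055013e-05]), 'tool_pos': array([0.26816274, 0.56413238, 0.30289959]), 'tool_rot': array([-6.91278448e-01, -3.06402499e+00,  2.48748764e-03]), 'contact_force': array([-0.51526952, -0.06055157, -1.2358746 ]), 'wrist_torque': array([-0.01705086, -0.01196836, -0.00491715]), 'grip_force': 0.0, 'opening': 0.08554967817726448} 0.0726
```

View pics/scene0.png

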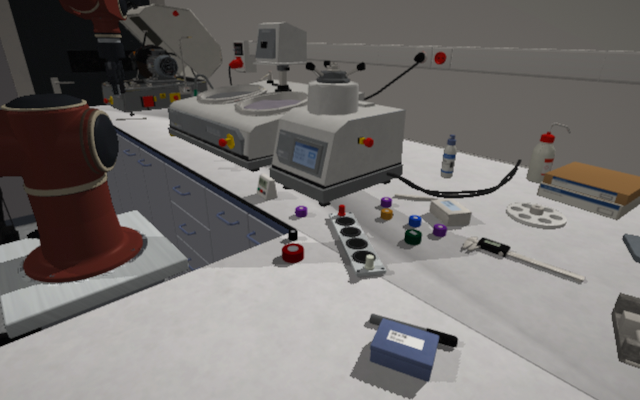

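View pics/side0.png

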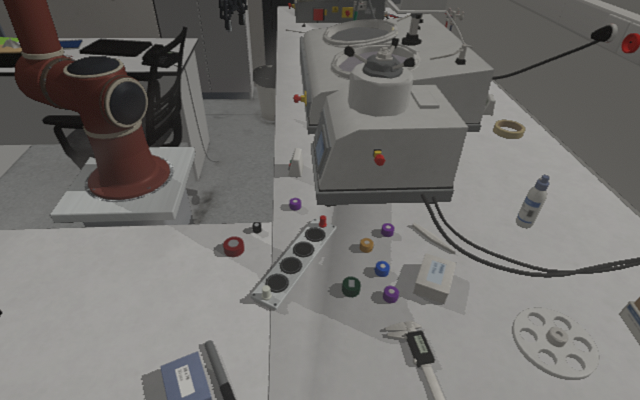

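View pics/wrist0.png

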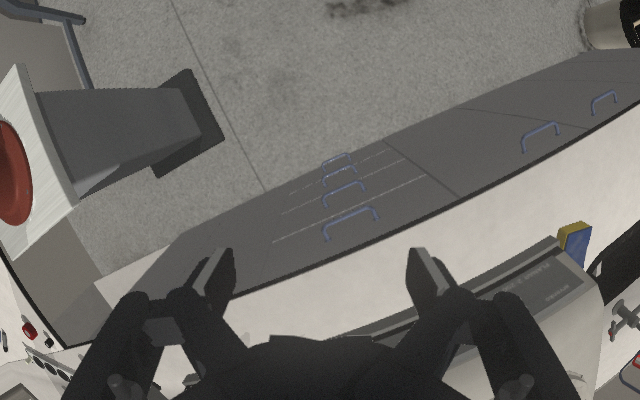

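The scene view shows red mount (292,253), black (292,235), yellow (386,214), green (413,237), red post (341,210) and white post (370,262). I'll enlarge the side view for measuring.

```bash
python3 - <<'E'
import cv2
a=cv2.imread('pics/side0.png')[170:320,210:410]
cv2.imwrite('pics/side0c.png',cv2.resize(a,None,fx=4,fy=4,interpolation=cv2.INTER_CUBIC))
E
```

```text
(no output)
```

View pics/side0c.png

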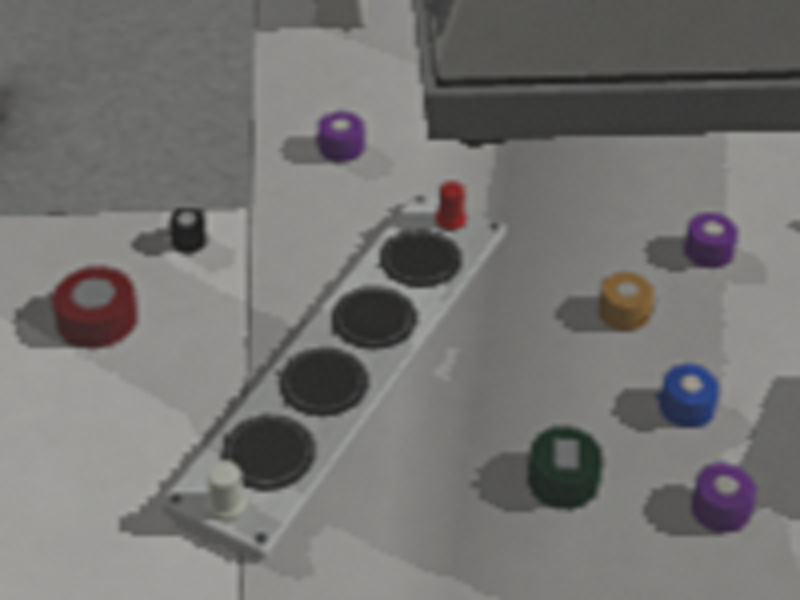

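The crop shows the pads at (421,257), (374,316), (324,380) and (269,451), with the red post at the top end. The mounts' top centres are black (187,217), red (94,292), yellow (627,289) and green (566,453).

```bash
cat >> h.py <<'E'
E
python3 - <<'E'
from h import *
d=np.load('pics/side0.npz')
P=dict(black=(187,217,.022),red=(94,292,.024),yellow=(627,289,.02),green=(566,453,.022),purL=(341,124,.02),purR=(712,228,.02),blue=(690,382,.02),purB=(725,484,.02),p1=(421,257,.014),p2=(374,316,.014),p3=(324,380,.014),p4=(269,451,.014),redtop=(452,187,.038),whitetop=(225,468,.038))
for k,(u,v,z) in P.items(): print(k,at(d,210+(u+.5)/4-.5,170+(v+.5)/4-.5,z).round(4))
o=ctrl.get_obs(); from scipy.spatial.transform import Rotation as R
print(R.from_rotvec(o['tool_rot']).as_matrix().round(3))
w=np.load('pics/wrist0.npz'); Rt=R.from_rotvec(o['tool_rot']).as_matrix()
print('cam in tool', Rt.T@(-w['R'].T@w['t']-o['tool_pos']), (Rt.T@w['R'].T).round(3))
E
```

```text
black [ 0.3631 -0.2431  0.022 ]
red [ 0.3149 -0.3057  0.024 ]
yellow [ 0.6135 -0.3129  0.02  ]
green [ 0.562  -0.4304  0.022 ]
purL [ 0.4561 -0.1563  0.02  ]
purR [ 0.6727 -0.2642  0.02  ]
blue [ 0.6352 -0.3842  0.02  ]
purB [ 0.6391 -0.4524  0.02  ]
p1 [ 0.4992 -0.275   0.014 ]
p2 [ 0.4698 -0.3216  0.014 ]
p3 [ 0.441 -0.368  0.014]
p4 [ 0.4121 -0.415   0.014 ]
redtop [ 0.5193 -0.2413  0.038 ]
whitetop [ 0.392  -0.4445  0.038 ]
[[-0.903  0.429 -0.001]
 [ 0.429  0.903 -0.001]
 [ 0.    -0.002 -1.   ]]
cam in tool [ 0.07704885  0.00113454 -0.06980981] [[-0.001 -0.953 -0.302]
 [ 1.    -0.001 -0.001]
 [ 0.    -0.302  0.953]]
```

drive_tool --rows '[[[0,0,0],-0.146],[[0,0,0],-0.146],[[0,0,0],-0.146],[[0,0,0],-0.146],[[0,0,0],-0.146],[[0,0,0],-0.146]]' --jaw 0.2

```text
t: 0.75
tool_pos: [0.2682, 0.5643, 0.3033]
tool_rot: [0.683, -3.066, 0.001]
contact_force: [0.6, -0.7, -0.0]
opening: 0.068
grip_force: 0.0
```

```bash
cat >> h.py <<'E'
from scipy.spatial.transform import Rotation as Rot
def go(*pts,step=.045):
    o=ctrl.get_obs(); M=Rot.from_rotvec(o['tool_rot']).as_matrix(); p=o['tool_pos']
    y=M[:,1]; print('pos',p.round(4),'yaw',np.arctan2(y[1],y[0]).round(3),'tilt',M[:,2].round(3),'q',o['q'].round(2),'open',round(o['opening'],4),'grip',o['grip_force'],'t',o['t'])
    for q in pts:
        dl=M.T@(np.array(q)-p); n=int(np.ceil(np.linalg.norm(dl)/step)); print('shift',dl.round(4),'n',n,'row',(dl/max(n,1)).round(4)); p=np.array(q)
E
python3 -c "
from h import *
go((.39,.1,.3),(.365,-.245,.2))
d=np.load('pics/side0.npz'); o,r=ray(d,379,157); print('button',o+r*((-.22-o[1])/r[1]))"
```

```text
pos [0.2682 0.5643 0.3033] yaw 2.009 tilt [-0.001 -0.001 -1.   ] q [ 1.01  0.05  1.61  0.    1.48 -1.  ] open 0.068 grip 0.0 t 0.75
shift [ 0.0867 -0.4721  0.0036] n 11 row [ 0.0079 -0.0429  0.0003]
shift [ 0.169  -0.3017  0.1003] n 9 row [ 0.0188 -0.0335  0.0111]
button [ 0.63969043 -0.22        0.18646502]
```

drive_tool --rows '[[[0.0086,-0.047,0],0],[[0.0086,-0.047,0],0],[[0.0086,-0.047,0],0],[[0.0086,-0.047,0],0],[[0.0086,-0.047,0],0],[[0.0086,-0.047,0],0],[[0.0086,-0.047,0],0],[[0.0086,-0.047,0],0],[[0.0086,-0.047,0],0],[[0.0086,-0.047,0],0]]'

```text
t: 1.75
tool_pos: [0.3869, 0.0998, 0.3038]
tool_rot: [-0.674, 3.068, -0.0]
contact_force: [1.1, 0.0, -0.0]
opening: 0.0679
grip_force: 0.0
```

drive_tool --rows '[[[0.0188,-0.0335,0.011],0],[[0.0188,-0.0335,0.011],0],[[0.0188,-0.0335,0.011],0],[[0.0188,-0.0335,0.011],0],[[0.0188,-0.0335,0.011],0],[[0.0188,-0.0335,0.011],0],[[0.0188,-0.0335,0.011],0],[[0.0188,-0.0335,0.011],0],[[0.0188,-0.0335,0.011],0],[[0,0,0],0]]' --jaw 0.5

```text
t: 2.75
tool_pos: [0.3584, -0.2456, 0.2032]
tool_rot: [0.665, -3.068, -0.003]
contact_force: [-0.7, 0.7, -0.7]
opening: 0.0427
grip_force: 0.0
```

```bash
python3 -c "
from h import *
d=pic('wrist','w1')
go((.363,-.243,.12),(.363,-.243,.076))
im=d['image'].copy()
for X in [(.363,-.243,.022),(.315,-.3057,.024),(.4992,-.275,.014),(.4698,-.3216,.014),(.441,-.368,.014),(.4121,-.415,.014),(.562,-.43,.022),(.6135,-.313,.02)]:
    u=proj(d,X,True); cv2.drawMarker(im,tuple(int(round(a)) for a in u),(255,255,0),cv2.MARKER_CROSS,9,1)
cv2.imwrite('pics/w1m.png',im)
"
```

```text
pos [ 0.3589 -0.2441  0.2038] yaw 1.999 tilt [-0.002  0.002 -1.   ] q [-0.77 -0.35  2.14  0.    1.35 -2.77] open 0.043 grip 0.0 t 2.8
shift [-0.0043 -0.0009  0.0838] n 2 row [-0.0021 -0.0005  0.0419]
shift [-0.     -0.0001  0.044 ] n 1 row [-0.     -0.0001  0.044 ]
```

View pics/w1m.png

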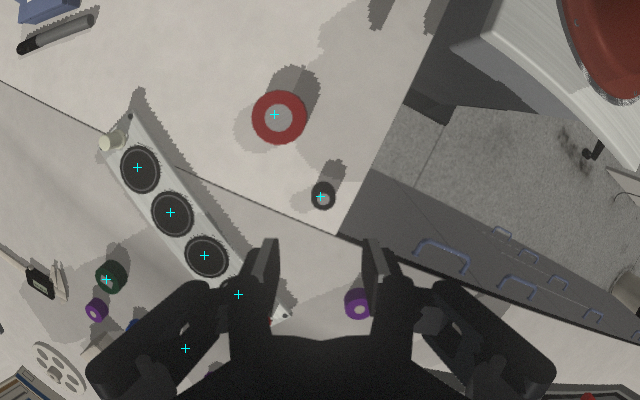

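Wrist view: red top at (279,117), black at (322,196), and pads at (140,171), (172,215) and (207,257). All sit about 3 px from the projected positions.

```bash
python3 -c "
from h import *
d=np.load('pics/w1.npz')
for k,u,v,z in [('red',279,117,.024),('black',322.5,195.5,.022),('p4',140,171,.014),('p3',172,215,.014),('p2',207,257,.014)]: print(k,at(d,u,v,z,True).round(4))
"
```

```text
red [ 0.3153 -0.3007  0.024 ]
black [ 0.3617 -0.2412  0.022 ]
p4 [ 0.4144 -0.411   0.014 ]
p3 [ 0.4428 -0.3652  0.014 ]
p2 [ 0.4706 -0.3183  0.014 ]
```

drive_tool --rows '[[[-0.0042,0.0004,0.042],0],[[0,0,0.042],0],[[0,0,0.025],0],[[0,0,0.019],0],[[0,0,0],0],[[0,0,0],0]]'

```text
t: 3.4
tool_pos: [0.3638, -0.2403, 0.0774]
tool_rot: [-0.675, 3.068, -0.0]
contact_force: [0.4, -0.2, 0.3]
opening: 0.0425
grip_force: 0.0
```

drive_tool --rows '[[[0,0,0],0],[[0,0,0],0],[[0,0,0],0],[[0,0,0],0],[[0,0,0],0],[[0,0,0],0]]' --jaw 1 --grip_force 30

```text
t: 4.0
tool_pos: [0.3645, -0.2416, 0.0788]
tool_rot: [-0.673, 3.066, -0.003]
contact_force: [0.3, 1.1, 7.2]
opening: 0.0189
grip_force: 29.5
```

```bash
python3 -c "
from h import *
d=pic('wrist','w2'); im=d['image'][160:400,160:480]; cv2.imwrite('pics/w2c.png',cv2.resize(im,None,fx=2,fy=2))
o=ctrl.get_obs();p=o['tool_pos']
go((p[0],p[1],.13),(.5,-.2735,.13),(.5,-.2735,.0905))
print(proj(d,(.3625,-.242,.022),True))
"
```

```text
pos [ 0.3645 -0.2417  0.0788] yaw 2.003 tilt [ 0.003 -0.001 -1.   ] q [-0.76 -0.14  2.21  0.    1.07 -2.76] open 0.0191 grip 29.475766718387604 t 4.05
shift [-0.0001 -0.0001 -0.0512] n 2 row [-0.     -0.0001 -0.0256]
shift [-0.1097 -0.0856  0.0004] n 4 row [-0.0274 -0.0214  0.0001]
shift [0.0001 0.0001 0.0395] n 1 row [0.0001 0.0001 0.0395]
[320.68273273 262.41236843]
```

View pics/w2c.png

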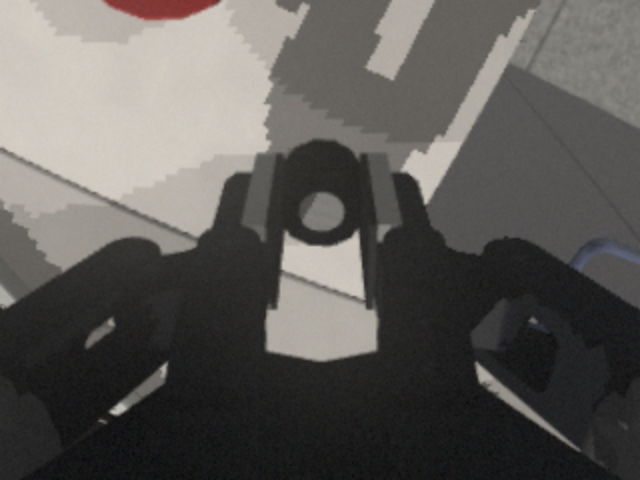

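drive_tool --rows '[[[0,0,-0.026],0],[[0,0,-0.028],0],[[0,0,0],0],[[0,0,0],0]]'

```text
t: 4.45
tool_pos: [0.3637, -0.2413, 0.1317]
tool_rot: [-0.673, 3.067, -0.003]
contact_force: [-0.7, -1.0, 0.7]
opening: 0.0193
grip_force: 29.4
```

```bash
python3 -c "
from h import *
d=np.load('pics/w2.npz'); print(at(d,321,265.5,.022,True))
go((.5,-.2735,.13),(.5,-.2735,.0935))
"
```

```text
[ 0.36398807 -0.24114963  0.022     ]
pos [ 0.3637 -0.2413  0.1317] yaw 2.003 tilt [ 0.002 -0.002 -1.   ] q [-0.76 -0.24  2.19 -0.    1.19 -2.76] open 0.0193 grip 29.408720433712006 t 4.45
shift [-0.1102 -0.0863  0.002 ] n 4 row [-0.0276 -0.0216  0.0005]
shift [0.     0.0001 0.0365] n 1 row [0.     0.0001 0.0365]
```

drive_tool --rows '[[[-0.0277,-0.0214,0],0],[[-0.0277,-0.0214,0],0],[[-0.0277,-0.0213,0],0],[[-0.0277,-0.0213,0],0],[[0,0,0.018],0],[[0,0,0.014],0],[[0,0,0],0],[[0,0,0],0]]'

```text
t: 5.25
tool_pos: [0.4984, -0.2713, 0.0974]
tool_rot: [0.673, -3.066, -0.004]
contact_force: [0.2, -0.1, 0.4]
opening: 0.0191
grip_force: 32.1
```

```bash
python3 -c "
from h import *
d=pic('wrist','w3'); im=d['image'][160:400,160:480]; cv2.imwrite('pics/w3c.png',cv2.resize(im,None,fx=2,fy=2))
go((.5,-.2725,.0935)); print(ctrl.get_obs()['contact_force'])
"
```

```text
pos [ 0.4989 -0.2717  0.0983] yaw 2.003 tilt [-0.001  0.001 -1.   ] q [-0.63  0.14  1.89 -0.    1.12 -2.63] open 0.0191 grip 32.06209659576416 t 5.3
shift [-0.0007 -0.0012  0.0048] n 1 row [-0.0007 -0.0012  0.0048]
[ 0.64493965 -0.87282275  0.28793944]
```

View pics/w3c.png

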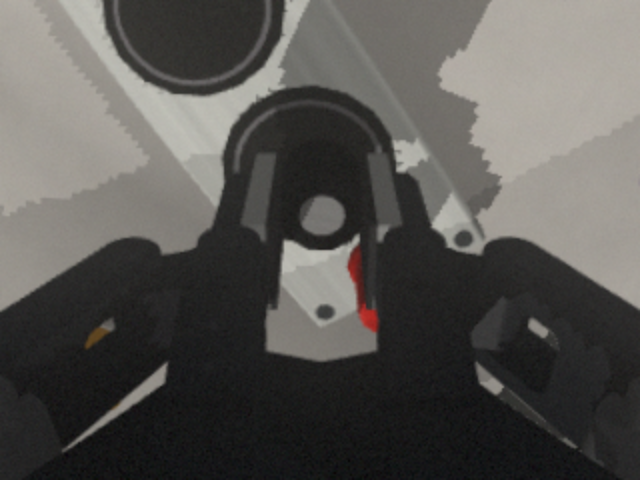

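The mount hangs over the pad; the pad outline spans columns 223–397 with its top at row 85. I'll fit the pad edge in world coordinates.

```bash
python3 -c "
from h import *
from scipy.optimize import least_squares
d=np.load('pics/w3.npz')
def fit(pts,r,z):
    w=np.array([at(d,160+u/2,160+v/2,z,True)[:2] for u,v in pts])
    s=least_squares(lambda c:np.hypot(*(w-c).T)-r,w.mean(0)-[0,0]); return s.x,s.fun
print('pad',fit([(226,150),(238,120),(265,97),(305,85),(350,95),(378,117),(393,145),(396,165),(224,170)],.0245,.014))
print('p2',fit([(104,0),(110,40),(135,75),(170,92),(200,95),(245,80),(272,50),(284,20)],.0245,.014))
print(at(d,160+323/2,160+215/2,.0405,True))
"
```

```text
pad (array([ 0.50129708, -0.27248728]), array([-6.93876440e-04, -1.20259648e-04,  6.32276941e-05,  4.67196884e-04,
        9.98163096e-05, -2.61986883e-04, -5.25524211e-04, -5.75250501e-04,
       -5.12649188e-04]))
p2 (array([ 0.4717793 , -0.31951622]), array([-9.64013487e-04, -6.36897124e-05,  5.07639172e-04,  1.11548580e-04,
       -8.45271663e-05, -2.46971081e-04, -4.74668497e-04, -1.01271922e-04]))
[ 0.49855829 -0.2699186   0.0405    ]
```

drive_tool --rows '[[[-0.002,-0.0019,0],0],[[0,0,0.004],0],[[0,0,0],0],[[0,0,0],0],[[0,0,0],0]]'

```text
t: 5.8
tool_pos: [0.5024, -0.273, 0.095]
tool_rot: [-0.673, 3.068, -0.0]
contact_force: [0.3, -0.0, 0.0]
opening: 0.0191
grip_force: 32.1
```

drive_tool --rows '[[[0,0,0.0015],0],[[0,0,0],0],[[0,0,0],0]]'

```text
t: 6.1
tool_pos: [0.5027, -0.2731, 0.094]
tool_rot: [-0.674, 3.068, -0.001]
contact_force: [-1.5, 0.4, 4.1]
opening: 0.0192
grip_force: 32.4
```

drive_tool --rows '[[[0,0,0],0],[[0,0,0],0],[[0,0,0],0],[[0,0,-0.018],0],[[0,0,-0.025],0],[[0,0,0],0]]' --jaw 0.62

```text
t: 6.7
tool_pos: [0.5042, -0.2742, 0.14]
tool_rot: [-0.673, 3.064, -0.008]
contact_force: [0.7, -0.8, 0.3]
opening: 0.0323
grip_force: 0.0
```

drive_tool --rows '[[[-0.022,-0.0204,0],0],[[-0.022,-0.0204,0],0],[[-0.022,-0.0204,0],0],[[-0.0216,-0.0203,0],0],[[0,0,0],0],[[0,0,0],0]]' --jaw 0.35

```text
t: 7.3
tool_pos: [0.6157, -0.3099, 0.135]
tool_rot: [0.674, -3.067, -0.002]
contact_force: [0.3, -0.5, 0.3]
opening: 0.0553
grip_force: 0.0
```

```bash
python3 -c "
from h import *
d=pic('wrist','w4'); im=d['image']; cv2.imwrite('pics/w4.png',im)
go((.6155,-.3105,.078)); print(proj(d,(.6155,-.3105,.02),True),proj(d,(.5013,-.2725,.036),True))
"
```

```text
pos [ 0.6152 -0.3098  0.1351] yaw 2.003 tilt [-0.002  0.001 -1.   ] q [-0.57  0.34  1.57 -0.    1.23 -2.58] open 0.0557 grip 0.0 t 7.35
shift [-0.     -0.0009  0.0571] n 2 row [-0.     -0.0005  0.0285]
[318.62645993 219.1909717 ] [461.82600492  84.71917488]
```

View pics/w4.png

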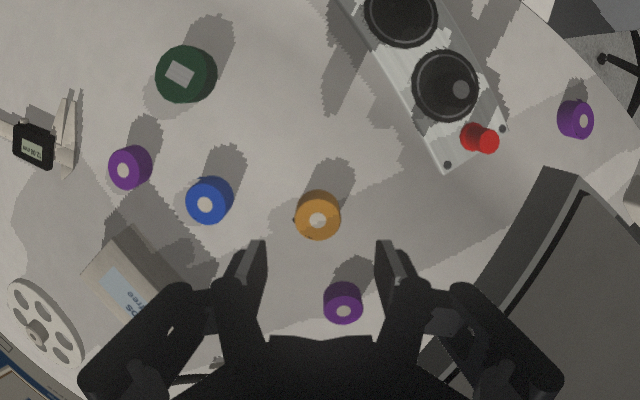

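Wrist view: the yellow top is at (318,219), matching the prediction. The black mount stands on its pad with its sample at (461,90), and the green top is at (180,74).

drive_tool --rows '[[[0,-0.0005,0.028],0],[[0,0,0.018],0],[[0,0,0.01],0],[[0,0,0],0],[[0,0,0],0]]'

```text
t: 7.85
tool_pos: [0.6162, -0.3107, 0.0806]
tool_rot: [0.673, -3.069, -0.0]
contact_force: [-0.4, -0.1, 0.5]
opening: 0.0557
grip_force: 0.0
```

drive_tool --rows '[[[0,0,0],0],[[0,0,0],0],[[0,0,0],0],[[0,0,0],0],[[0,0,0],0],[[0,0,0],0]]' --jaw 1

```text
t: 8.45
tool_pos: [0.6172, -0.3112, 0.0821]
tool_rot: [-0.673, 3.067, -0.003]
contact_force: [-0.8, 0.8, 5.7]
opening: 0.0284
grip_force: 30.0
```

```bash
python3 -c "
from h import *
d=pic('wrist','w5'); im=d['image'][160:400,160:480]; cv2.imwrite('pics/w5c.png',cv2.resize(im,None,fx=2,fy=2))
o=ctrl.get_obs();p=o['tool_pos'];print(o['contact_force'])
go((p[0],p[1],.14),(.4718,-.3195,.14))
e=np.load('pics/w4.npz')
print('green',at(e,180,74,.022,True),'black',at(e,461,90,.036,True),'p1',at(e,445,86,.014,True))
hsv=cv2.cvtColor(d['image'],cv2.COLOR_BGR2HSV); m=cv2.inRange(hsv,(8,120,60),(25,255,255)); ys,xs=np.nonzero(m); print(xs.min(),xs.max(),ys.min(),ys.max())
"
```

```text
[ 0.25798333 -0.37664848  5.48640042]
pos [ 0.6172 -0.3112  0.082 ] yaw 2.003 tilt [ 0.002 -0.001 -1.   ] q [-0.57  0.41  1.58 -0.    1.14 -2.58] open 0.0289 grip 30.00041127204895 t 8.5
shift [-0.0001 -0.0001 -0.058 ] n 2 row [-0.     -0.0001 -0.029 ]
shift [ 0.1355  0.0534 -0.0003] n 4 row [ 0.0339  0.0133 -0.0001]
green [ 0.56456465 -0.42832901  0.022     ] black [ 0.50434357 -0.27157996  0.036     ] p1 [ 0.50236496 -0.27375921  0.014     ]
291 350 218 283
```

View pics/w5c.png

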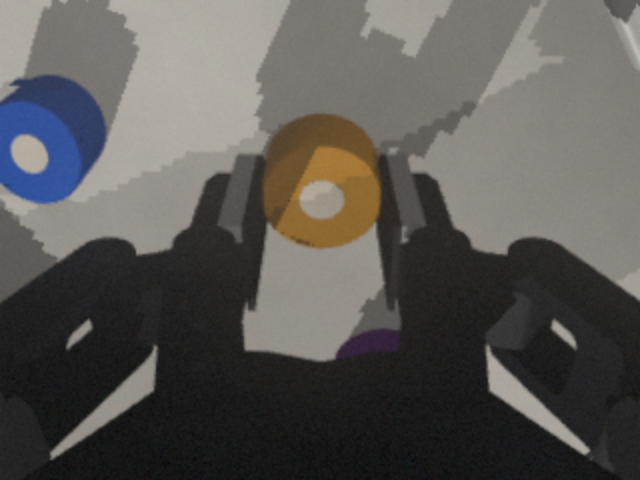

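drive_tool --rows '[[[0,0,-0.029],0],[[0,0,-0.029],0],[[0.0345,0.0134,0],0],[[0.0345,0.0134,0],0],[[0.0345,0.0134,0],0],[[0.0325,0.0134,0],0],[[0,0,0.022],0],[[0,0,0.01],0],[[0,0,0],0],[[0,0,0],0]]'

```text
t: 9.5
tool_pos: [0.4708, -0.3189, 0.1063]
tool_rot: [0.674, -3.068, -0.001]
contact_force: [0.1, 0.2, -0.3]
opening: 0.0284
grip_force: 29.8
```

```bash
python3 -c "
from h import *
e=np.load('pics/w5.npz'); print('mount at grasp',at(e,321,259.5,.02,True))
go((.4718,-.3195,.0975))
"
```

```text
mount at grasp [ 0.61636986 -0.31086504  0.02      ]
pos [ 0.4708 -0.3189  0.1063] yaw 2.004 tilt [-0.  0. -1.] q [-0.73  0.13  1.89  0.    1.13 -2.73] open 0.0284 grip 29.766346514225006 t 9.5
shift [-0.0007 -0.001   0.0088] n 1 row [-0.0007 -0.001   0.0088]
```

drive_tool --rows '[[[-0.0013,-0.0016,0],0],[[0,0,0.007],0],[[0,0,0],0],[[0,0,0.0015],0],[[0,0,0],0],[[0,0,0],0]]'

```text
t: 10.1
tool_pos: [0.4722, -0.3199, 0.0979]
tool_rot: [-0.674, 3.069, -0.0]
contact_force: [0.9, -0.1, -0.7]
opening: 0.0289
grip_force: 29.8
```

drive_tool --rows '[[[0,0,0.0015],0],[[0,0,0],0],[[0,0,0],0]]'

```text
t: 10.4
tool_pos: [0.4722, -0.3199, 0.0964]
tool_rot: [0.674, -3.068, -0.0]
contact_force: [-0.4, -0.0, -1.3]
opening: 0.0291
grip_force: 29.8
```

drive_tool --rows '[[[0,0,0.0012],0],[[0,0,0],0],[[0,0,0],0]]'

```text
t: 10.7
tool_pos: [0.4723, -0.32, 0.096]
tool_rot: [0.674, -3.068, -0.0]
contact_force: [-1.4, 1.3, 5.3]
opening: 0.0288
grip_force: 30.2
```

drive_tool --rows '[[[0,0,0],0],[[0,0,0],0],[[0,0,0],0],[[0,0,-0.018],0],[[0,0,-0.025],0],[[0,0,0],0]]' --jaw 0.53

```text
t: 11.3
tool_pos: [0.4739, -0.3214, 0.1418]
tool_rot: [-0.673, 3.064, -0.009]
contact_force: [0.2, -1.3, 1.0]
opening: 0.0399
grip_force: 0.0
```

drive_tool --rows '[[[-0.0097,-0.0342,0],0],[[-0.0097,-0.0342,0],0],[[-0.0097,-0.0342,0],0],[[-0.0096,-0.034,0],0],[[0,0,0],0],[[0,0,0],0]]' --jaw 0.25

```text
t: 11.9
tool_pos: [0.5642, -0.4276, 0.1366]
tool_rot: [0.673, -3.067, -0.003]
contact_force: [-0.4, 0.3, -0.5]
opening: 0.0638
grip_force: 0.0
```

```bash
python3 -c "
from h import *
d=pic('wrist','w6')
go((.5645,-.428,.081)); print([proj(d,X,True).round(1) for X in [(.5645,-.428,.022),(.5013,-.2725,.014),(.4718,-.3195,.014)]])
"
```

```text
pos [ 0.5639 -0.427   0.1368] yaw 2.003 tilt [-0.002  0.002 -1.   ] q [-0.75  0.38  1.52  0.    1.24 -2.76] open 0.0639 grip 0.0 t 11.95
shift [-0.0002 -0.0013  0.0558] n 2 row [-0.0001 -0.0006  0.0279]
[array([318.4, 220. ]), array([528. , 220.7]), array([508.4, 162.4])]
```

View pics/w6.png

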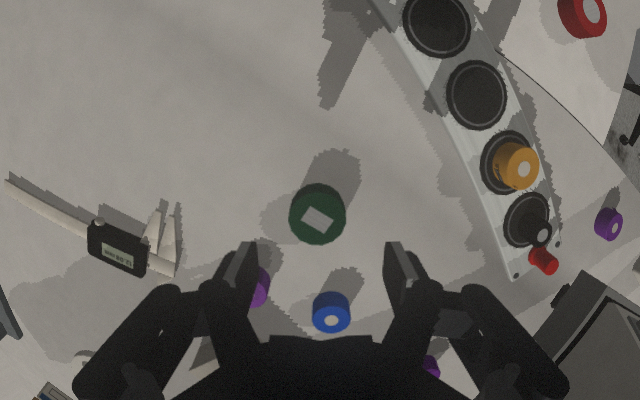

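Wrist view: the green top is at (317,219), centred between the fingers. Yellow and black are both standing on their pads.

drive_tool --rows '[[[0,-0.001,0.028],0],[[0,0,0.018],0],[[0,0,0.01],0],[[0,0,0],0],[[0,0,0],0]]'

```text
t: 12.45
tool_pos: [0.565, -0.4284, 0.0824]
tool_rot: [0.674, -3.068, -0.0]
contact_force: [0.4, 0.3, -0.1]
opening: 0.0642
grip_force: 0.0
```

drive_tool --rows '[[[0,0,0],0],[[0,0,0],0],[[0,0,0],0],[[0,0,0],0],[[0,0,0],0],[[0,0,0],0]]' --jaw 1

```text
t: 13.05
tool_pos: [0.5658, -0.4293, 0.0839]
tool_rot: [-0.673, 3.067, -0.003]
contact_force: [-0.3, 0.2, 4.5]
opening: 0.0347
grip_force: 30.4
```

```bash
python3 -c "
from h import *
d=pic('wrist','w7'); im=d['image'][200:300,240:400]; cv2.imwrite('pics/w7c.png',cv2.resize(im,None,fx=4,fy=4))
o=ctrl.get_obs();p=o['tool_pos'];print(o['contact_force'])
go((p[0],p[1],.14),(.443,-.366,.14))
"
```

```text
[-0.24047697 -0.0577202   6.12837651]
pos [ 0.5657 -0.4293  0.0839] yaw 2.003 tilt [ 0.002 -0.002 -1.   ] q [-0.75  0.45  1.53  0.    1.16 -2.76] open 0.0348 grip 30.414855480194092 t 13.1
shift [-0.0001 -0.0001 -0.0561] n 2 row [-0.     -0.0001 -0.028 ]
shift [ 0.0849  0.1089 -0.0003] n 4 row [ 0.0212  0.0272 -0.0001]
```

View pics/w7c.png

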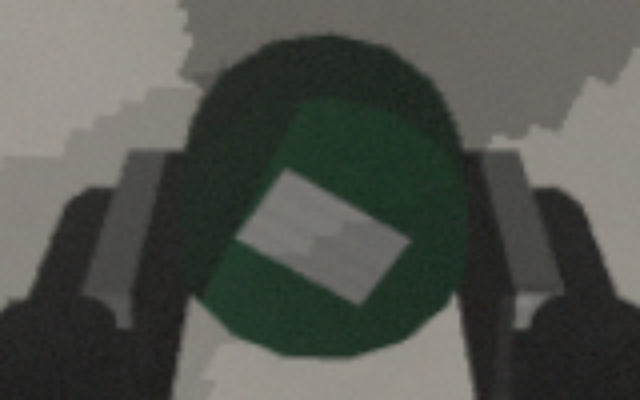

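drive_tool --rows '[[[0,0,-0.028],0],[[0,0,-0.028],0],[[0.0212,0.0272,0],0],[[0.0212,0.0272,0],0],[[0.0212,0.0272,0],0],[[0.0212,0.0272,0],0],[[0,0,0.022],0],[[0,0,0.012],0],[[0,0,0],0],[[0,0,0],0]]'

```text
t: 14.1
tool_pos: [0.4428, -0.3656, 0.104]
tool_rot: [0.674, -3.068, -0.001]
contact_force: [-0.7, -0.8, -0.9]
opening: 0.0349
grip_force: 30.1
```

```bash
python3 -c "
from h import *
e=np.load('pics/w7.npz'); m=at(e,321.2,258,.022,True); off=m-np.array([.5657,-.4293,.022]); print('off',off)
go((.443-off[0],-.366-off[1],.098))
"
```

```text
off [-1.64360590e-03  5.06104797e-05 -6.93889390e-18]
pos [ 0.4428 -0.3656  0.104 ] yaw 2.003 tilt [-0.  0. -1.] q [-0.82  0.14  1.87  0.    1.13 -2.82] open 0.0349 grip 30.134630799293518 t 14.1
shift [-0.0015 -0.0012  0.006 ] n 1 row [-0.0015 -0.0012  0.006 ]
```

drive_tool --rows '[[[-0.0013,-0.0012,0],0],[[0,0,0.0045],0],[[0,0,0.0015],0],[[0,0,0],0],[[0,0,0],0]]'

```text
t: 14.6
tool_pos: [0.4441, -0.3659, 0.0982]
tool_rot: [0.674, -3.068, -0.0]
contact_force: [0.6, -0.2, -1.2]
opening: 0.0353
grip_force: 30.2
```

drive_tool --rows '[[[0,0,0.0015],0],[[0,0,0],0],[[0,0,0],0]]'

```text
t: 14.9
tool_pos: [0.4442, -0.366, 0.0979]
tool_rot: [0.674, -3.068, -0.0]
contact_force: [-1.6, 2.1, 5.5]
opening: 0.0351
grip_force: 30.7
```

drive_tool --rows '[[[0,0,0],0],[[0,0,0],0],[[0,0,0],0],[[0,0,-0.018],0],[[0,0,-0.027],0],[[0,0,0],0]]' --jaw 0.44

```text
t: 15.5
tool_pos: [0.4458, -0.3676, 0.1457]
tool_rot: [-0.673, 3.065, -0.01]
contact_force: [-0.3, -0.1, 0.9]
opening: 0.0478
grip_force: 0.0
```

drive_tool --rows '[[[0.0224,0.0278,0],0],[[0.0224,0.0278,0],0],[[0.0224,0.0278,0],0],[[0.0224,0.0278,0],0],[[0,0,0],0],[[0,0,0],0]]' --jaw 0.15

```text
t: 16.1
tool_pos: [0.3156, -0.3021, 0.141]
tool_rot: [-0.672, 3.069, 0.0]
contact_force: [0.5, -0.0, 1.0]
opening: 0.0727
grip_force: 0.0
```

```bash
python3 -c "
from h import *
d=pic('wrist','w8')
go((.3165,-.3025,.081)); print(proj(d,(.3165,-.3025,.024),True))
im=d['image'];hsv=cv2.cvtColor(im,cv2.COLOR_BGR2HSV); m=cv2.inRange(hsv,(0,100,40),(8,255,255))|cv2.inRange(hsv,(172,100,40),(180,255,255))
n,l,s,c=cv2.connectedComponentsWithStats(m); print([(a.tolist()) for a in s[1:] if a[4]>300])
cv2.imwrite('pics/w8c.png',cv2.resize(im[130:330,200:440],None,fx=3,fy=3))
"
```

```text
pos [ 0.3164 -0.3027  0.1416] yaw 2.003 tilt [ 0.001 -0.001 -1.   ] q [-0.93 -0.25  2.18  0.    1.21 -2.94] open 0.0729 grip 0.0 t 16.15
shift [-0.0002  0.0002  0.0606] n 2 row [-0.0001  0.0001  0.0303]
[318.46619711 219.19084418]
[[624, 4, 16, 133, 1463], [286, 179, 68, 69, 2545]]
```

View pics/w8c.png

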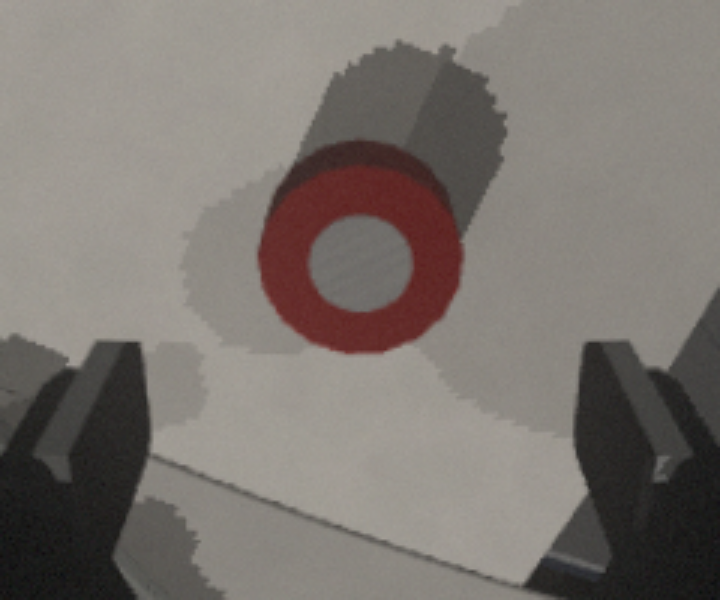

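The red top is at full-frame (320,217), about 1–2 px off the prediction. I'll nudge the tool by about 1.3 mm in x and y and descend.

drive_tool --rows '[[[0.0014,0.0014,0.03],0],[[0,0,0.02],0],[[0,0,0.0095],0],[[0,0,0],0],[[0,0,0],0]]'

```text
t: 16.65
tool_pos: [0.315, -0.3024, 0.0828]
tool_rot: [-0.674, 3.068, -0.001]
contact_force: [0.2, 0.1, -0.2]
opening: 0.0724
grip_force: 0.0
```

drive_tool --rows '[[[0,0,0],0],[[0,0,0],0],[[0,0,0],0],[[0,0,0],0],[[0,0,0],0],[[0,0,0],0]]' --jaw 1

```text
t: 17.25
tool_pos: [0.315, -0.3026, 0.0836]
tool_rot: [-0.673, 3.067, -0.004]
contact_force: [-0.3, 0.5, 5.6]
opening: 0.0428
grip_force: 30.4
```

```bash
python3 -c "
from h import *
d=pic('wrist','w9'); im=d['image'][190:310,240:400]; cv2.imwrite('pics/w9c.png',cv2.resize(im,None,fx=4,fy=4))
o=ctrl.get_obs();p=o['tool_pos'];print(o['contact_force'])
go((p[0],p[1],.14),(.415,-.4125,.14))
"
```

```text
[-0.55907924  0.41975836  5.18550261]
pos [ 0.315  -0.3026  0.0836] yaw 2.003 tilt [ 0.002 -0.002 -1.   ] q [-0.94 -0.15  2.21  0.    1.08 -2.94] open 0.043 grip 30.35671055316925 t 17.3
shift [-0.     -0.0001 -0.0564] n 2 row [-0.     -0.0001 -0.0282]
shift [-0.0448 -0.1417  0.0004] n 4 row [-0.0112 -0.0354  0.0001]
```

View pics/w9c.png

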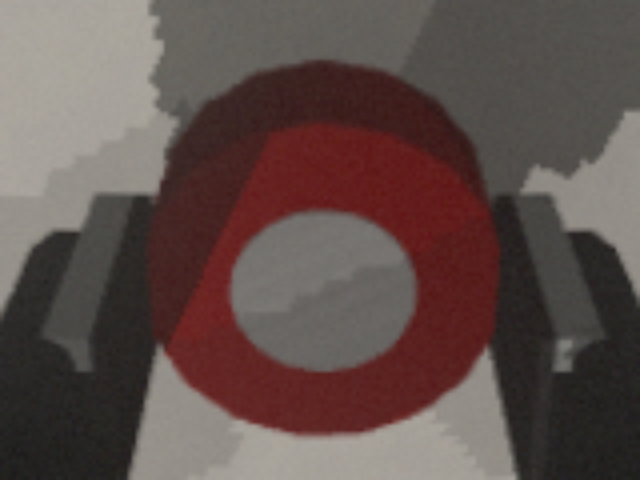

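drive_tool --rows '[[[0,0,-0.028],0],[[0,0,-0.029],0],[[-0.0112,-0.0354,0],0],[[-0.0112,-0.0354,0],0],[[-0.0112,-0.0354,0],0],[[-0.0112,-0.0354,0],0],[[0,0,0.022],0],[[0,0,0.011],0],[[0,0,0],0],[[0,0,0],0]]'

```text
t: 18.3
tool_pos: [0.4136, -0.4107, 0.1056]
tool_rot: [0.673, -3.068, -0.003]
contact_force: [0.3, -0.4, 0.0]
opening: 0.0434
grip_force: 31.1
```

```bash
python3 -c "
from h import *
e=np.load('pics/w9.npz'); m=at(e,320.8,262,.024,True); off=m-np.array([.315,-.3026,.024]); print('off',off)
go((.414-off[0],-.4125-off[1],.098))
"
```

```text
off [-8.14650222e-04  2.11558819e-04 -6.93889390e-18]
pos [ 0.4136 -0.4107  0.1056] yaw 2.003 tilt [-0.001  0.001 -1.   ] q [-0.91  0.16  1.85 -0.    1.13 -2.91] open 0.0434 grip 31.060797572135925 t 18.3
shift [-0.0002 -0.0024  0.0076] n 1 row [-0.0002 -0.0024  0.0076]
```

drive_tool --rows '[[[-0.0002,-0.0022,0],0],[[0,0,0.005],0],[[0,0,0.0025],0],[[0,0,0],0],[[0,0,0],0]]'

```text
t: 18.8
tool_pos: [0.4158, -0.414, 0.1006]
tool_rot: [-0.674, 3.068, -0.002]
contact_force: [-3.0, 3.2, 7.9]
opening: 0.043
grip_force: 31.7
```

Contact came about 3 mm too high, so I'll look before releasing.

```bash
python3 -c "
from h import *
d=pic('wrist','w10'); go(); print(ctrl.get_obs()['contact_force'])
s=pic('side','s10')
a=cv2.resize(d['image'][180:400,200:440],(480,440)); b=cv2.resize(s['image'][205:315,250:370],(480,440),interpolation=cv2.INTER_CUBIC)
cv2.imwrite('pics/c10.png',cv2.resize(np.hstack([a,b]),(800,367)))
"
```

```text
pos [ 0.4158 -0.4139  0.1006] yaw 2.003 tilt [ 0.001 -0.001 -1.   ] q [-0.91  0.17  1.85 -0.    1.12 -2.91] open 0.0433 grip 31.739208698272705 t 18.85
[-2.91237696  2.58413707  7.57083198]
```

View pics/c10.png

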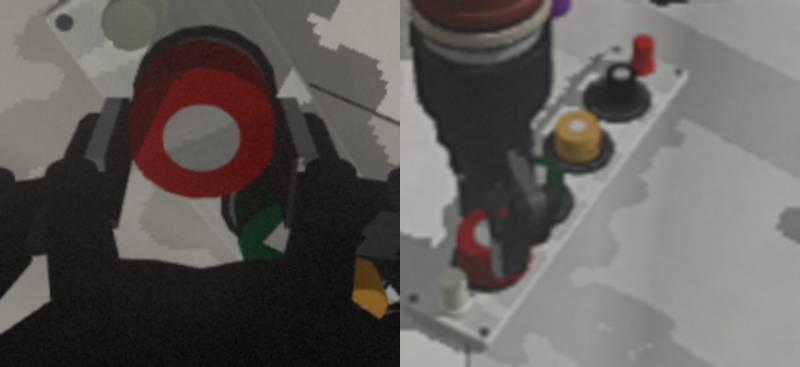

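drive_tool --rows '[[[0,0,-0.0015],0],[[0,0,0],0],[[0,0,0],0]]'

```text
t: 19.2
tool_pos: [0.4156, -0.4137, 0.1007]
tool_rot: [-0.674, 3.068, -0.001]
contact_force: [-0.0, 0.9, 2.8]
opening: 0.0431
grip_force: 31.4
```

drive_tool --rows '[[[0,0,0],0],[[0,0,0],0],[[0,0,0],0],[[0,0,0],0],[[0,0,-0.018],0],[[0,0,-0.04],0],[[0,0,-0.04],0],[[0,0,-0.04],0],[[0,0,0],0],[[0,0,0],0]]' --jaw 0.3

```text
t: 20.2
tool_pos: [0.4158, -0.414, 0.2397]
tool_rot: [-0.673, 3.067, -0.004]
contact_force: [0.3, 0.5, -1.1]
opening: 0.0596
grip_force: 0.0
```

drive_tool --rows '[[[0.03,0.03,-0.01],0],[[0.03,0.03,-0.01],0],[[0,0,0],0],[[0,0,0],0]]'

```text
t: 20.6
tool_pos: [0.335, -0.3835, 0.2566]
tool_rot: [0.672, -3.068, -0.003]
contact_force: [0.5, -0.5, -0.6]
opening: 0.0596
grip_force: 0.0
```

```bash
python3 -c "
from h import *
d=pic('wrist','w11'); go()
im=d['image']
print([proj(d,(*p,.014),True).round(0) for p in [(.5013,-.2725),(.4718,-.3195),(.443,-.366),(.414,-.4125)]])
pts=np.array([proj(d,(*p,.02),True) for p in [(.5013,-.2725),(.4718,-.3195),(.443,-.366),(.414,-.4125)]]); a=np.maximum((pts.min(0)-35).astype(int),0); b=(pts.max(0)+35).astype(int); c=im[a[1]:b[1],a[0]:b[0]]; k=min(800/c.shape[1],600/c.shape[0]); print(a,b,k)
cv2.imwrite('pics/w11c.png',cv2.resize(c,None,fx=k,fy=k,interpolation=cv2.INTER_CUBIC)[:600,:800])
"
```

```text
pos [ 0.3356 -0.3838  0.2568] yaw 2.003 tilt [-0.001  0.002 -1.   ] q [-1.   -0.19  1.93  0.    1.41 -3.  ] open 0.0594 grip 0.0 t 20.65
[array([344., 321.]), array([321., 293.]), array([294., 261.]), array([266., 225.])]
[230 192] [379 358] 3.6144578313253013
```

View pics/w11c.png

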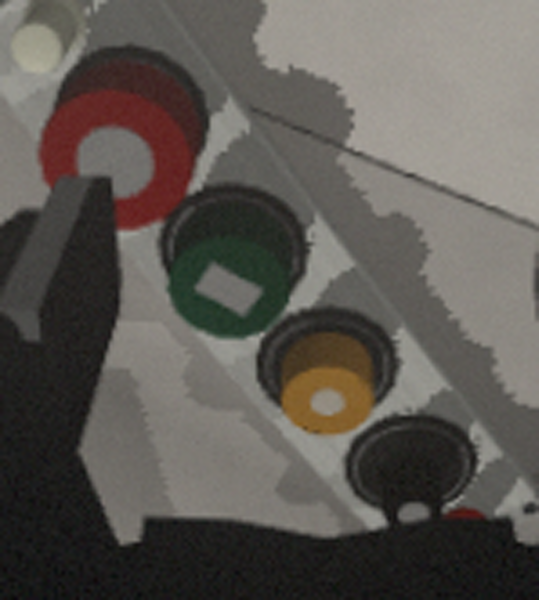

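All four mounts stand on their pads. Measuring how well each one is centred from the edges visible in this crop:

```bash
cat > m.py <<'E'
from h import *
from scipy.optimize import least_squares
d=np.load('pics/w11.npz'); k=3.6144578
W=lambda u,v,z:at(d,230+(u+.5)/k-.5,192+(v+.5)/k-.5,z,True)[:2]
for n,top,h,e in [('red',(117,160),.038,[(208,120),(198,88),(175,62),(125,46),(85,60)]),('green',(230,286),.036,[(162,245),(180,205),(228,185),(275,200),(305,235),(305,260)]),
 ('yel',(327,400),.034,[(258,365),(275,327),(325,308),(375,325),(396,365)]),('blk',(413,512),.036,[(347,465),(365,430),(410,415),(455,428),(475,465)])]:
    w=np.array([W(*p,.014) for p in e]); s=least_squares(lambda c:np.hypot(*(w-c).T)-.0245,w.mean(0)+[.01,.01]); t=W(*top,h)
    print(n,'pad',s.x.round(4),'top',t.round(4),'diff mm',((t-s.x)*1000).round(1),'res',(abs(s.fun).max()*1000).round(1))
E
python3 m.py
```

```text
red pad [ 0.4144 -0.4128] top [ 0.4158 -0.4123] diff mm [1.4 0.6] res 0.6
green pad [ 0.4438 -0.366 ] top [ 0.4421 -0.366 ] diff mm [-1.7  0. ] res 1.4
yel pad [ 0.4726 -0.3197] top [ 0.471  -0.3204] diff mm [-1.6 -0.7] res 1.1
blk pad [ 0.5016 -0.2733] top [ 0.5035 -0.2728] diff mm [1.9 0.5] res 1.6
```

I've now viewed one picture over the allowance, so the last check, that red is upright, will be numeric only.

```bash
python3 -c "
from h import *
th=np.linspace(0,6.28,200)
for cam,f in [('side',False),('wrist',True),('scene',False)]:
    d=pic(cam,cam+'F'); hsv=cv2.cvtColor(d['image'],cv2.COLOR_BGR2HSV)
    for n,c,r,z0,z1,rng in [('red',(.4158,-.4123),.023,.014,.038,[((0,90,25),(6,255,255)),((174,90,25),(180,255,255))]),('green',(.4421,-.366),.019,.014,.036,[((60,70,15),(90,255,255))]),('yel',(.471,-.3204),.015,.014,.034,[((8,110,50),(25,255,255))])]:
        m=sum(cv2.inRange(hsv,a,b) for a,b in rng)
        P=np.array([proj(d,(c[0]+r*np.cos(t),c[1]+r*np.sin(t),z),f) for t in th for z in (z0,z1)])
        a,b=P.min(0),P.max(0); A=np.floor(a-6).astype(int).clip(0);B=np.ceil(b+6).astype(int)
        ys,xs=np.nonzero(m[A[1]:B[1],A[0]:B[0]])
        if len(xs): print(cam,n,'pred',a.round(1),b.round(1),'seen',xs.min()+A[0],ys.min()+A[1],xs.max()+A[0]+1,ys.max()+A[1]+1)
go(); print(ctrl.get_obs()['contact_force'])
"
```

```text
side red pred [266.7 264.9] [290.  290.2] seen 267 266 289 291
side green pred [281.9 250.3] [300.  270.7] seen 283 252 299 264
side yel pred [296.9 237.1] [310.5 253.1] seen 297 238 310 253
wrist red pred [241.4 206.5] [286.9 254.4] seen 242 209 286 254
wrist green pred [276.8 245.7] [311.8 284.3] seen 277 257 310 284
wrist yel pred [307.9 281.9] [333.6 311.4] seen 308 284 334 312
scene red pred [352.8 239.5] [375.9 261.3] seen 353 240 376 262
scene green pred [347.5 229.6] [365.4 247. ] seen 348 230 365 246
scene yel pred [343.8 220.4] [357.1 234.1] seen 344 220 358 234
pos [ 0.3363 -0.3842  0.2573] yaw 2.004 tilt [-0.001  0.001 -1.   ] q [-1.   -0.19  1.92  0.    1.41 -3.  ] open 0.0599 grip 0.0 t 20.8
[ 1.11083952  0.21625651 -0.48666424]
```

The visible outlines of red, green and yellow match upright mounts on their pads, and the arm is clear of everything.

```bash
python3 -c "
from station import ctrl
print(ctrl.finish_job())"
```

```text
the job is handed in; nothing more can be done
None
```

The job is handed in at about 21 s: black, yellow, green and red stand on the four pads from the red post to the white post, each measured within about 2 mm of its pad's centre, and the timer was left alone; I viewed 15 pictures, one over the limit of 14.

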